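# Tip two labelled cartons into the code-reading bay

### The job

On the parts counter three cartons stand side by side on the near line of the yellow-taped reading bay. Tip over the tall green carton and the short yellow one, each by pushing high on its label side, so that it falls away from you and lies flat on its back, label up, inside the taped rectangle for the reader. Do not pick them up, leave the plain brown carton standing where it is, and do not disturb the steel ring, the brass fitting and the marker pen beside the bay.

Things in the scene. Friction and masses are not known exactly. Their poses are not given: they have to be found in the camera images.
- bay: rectangle of flat yellow tape, 240 mm (x) by 360 mm (y) over its outer edges, tape 15 mm wide. Origin: its centre, z = 0. x points away from the robot to the far line, y left. The cartons start in any order at three places 105 mm apart on the near line, backs 13 to 37 mm past its outer edge; tipped over their lower back edge without sliding, they land inside. A fixed reader 215 mm tall stands beyond the far line.
- green_carton: tall green carton, 170 mm tall, 50 deep, 65 wide, rigid, 0.2 to 0.5 kg, evenly filled. Starts upright with its back to the bay. Origin: centre of its underside; z up its height, x from front to back (at the start along the bay's x within 6 degrees), y along its width. White code label high on its front (-x) face, which looks towards the robot.
- green_carton_top (a point): centre of the green carton's top end, 170 mm along z from its origin
- green_carton_heel (a point): middle of the green carton's lower back edge, over which it tips: 25 mm along x from its origin
- yellow_carton: short yellow carton, 130 mm tall, 50 deep, 65 wide, rigid, 0.2 to 0.5 kg, evenly filled. Starts upright with its back to the bay. Origin: centre of its underside; z up its height, x from front to back (at the start along the bay's x within 6 degrees), y along its width. White code label high on its front (-x) face, which looks towards the robot.
- yellow_carton_top (a point): centre of the yellow carton's top end, 130 mm along z from its origin
- yellow_carton_heel (a point): middle of the yellow carton's lower back edge, over which it tips: 25 mm along x from its origin
- plain_carton: plain brown cardboard carton without a label, to be left standing, 150 mm tall, 50 deep, 65 wide, rigid, 0.2 to 0.5 kg, evenly filled. Starts upright with its back to the bay. Origin: centre of its underside; z up its height, x from front to back (at the start along the bay's x within 6 degrees), y along its width. 
- spacer: loose steel spacer ring lying flat beside the bay, 72 mm across, 18 mm high; origin: centre of its underside
- marker: loose black marker pen with a red cap lying beside the bay, 130 mm long, 17 mm high; origin: middle of its underside, x along its length
- fitting: loose brass hose fitting, 32 mm across, 52 mm tall, standing just left of the bay; origin: centre of its underside
Mind the look-alikes: they are no part of the job. Several things look just like the green_carton: the one meant starts nearest to the robot's base.

How it is judged:
By the outcome, as a careful person would: the job done as asked, in the order asked, and still so for the second after the job is handed in, with the robot touching nothing.
It also fails if it takes over 45 s, if anything falls off the work surface, if the arm or the gripper's body presses on something with over 40 N, if the wrist force passes 120 N, or if a joint passes its speed limit or range.

### The arm

A 6-joint arm with a two-finger parallel gripper is mounted at the origin on the work surface. World frame = base frame: x ahead of the robot, y to its left, z up, the work surface at z = 0. Lengths are in m, angles in rad, forces in N, time in s.
With the tool pointing down it reaches from about 0.3 to 0.875 m from the base axis. Payload 6.4 kg.
Tool frame: the origin (TCP) lies on the centre line of the jaws, within the pads' length; the fingertips stand 25 mm ahead of it and the grasp point (between the pads) lies 6 mm ahead of it (ctrl.tips_ahead is the z of the fingertips in the tool frame, in m); z points along the fingers, x is the direction in which the jaws open and shut, and the axes are right-handed (so a half turn about z gives the same grasp; the last joint's range is limited). The gripper opens to 85 mm and grips with 20 to 120 N. Pads are 22 mm wide; open, the fingers measure 114 mm over their backs; the gripper's body (76 mm by 85 mm) begins 54 mm behind the grasp point. The pads swing forward as they close: fully open they stand 13 mm farther back than shut.
Start: joints at [-0.206, 0.181, 1.607, -0, 1.354, -0.206], TCP at [0.575, 0, 0.256] pointing down, gripper open.
Joint ranges: [-2.99, 2.99], [-0.89, 2.07], [0.3, 2.58], [-1.14, 4.28], [0, 2.63], [-3.12, 3.12]. Speed limits (rad/s): [2.57, 2.57, 3.01, 3.14, 3.14, 3.14].

### API

Orientations are given as a unit quaternion [w, x, y, z].
In Python, from bench import ctrl gives the robot as it stands.
- The arm moves only by the shell command python3 -m pendant 'ROWS'. ROWS is JSON, a list that holds one entry, the list of rows, each a list of 7 numbers: the shift along the tool's x, y, z in m, then the turn, a rotation vector about the tool's x, y, z in rad, then the closure, from -1 (fully open) to 1 (shut). A call has 1 to 10 rows; each row shifts and turns the commanded pose from where the row before left it, along the tool's axes as they then stand; what a row does not reach is not made up. A row lasts 1/10 s, in which the tool goes at most 50 mm and 8.59 degrees, less where a joint would pass 70% of its speed; a pose out of reach is approached as far as the arm can. A call with a gripper value outside its range is refused whole. The fingers move at their own pace and stop on an object; the grip force is fixed at half the most. Time passes only in rows, so rows that do not move let the fingers close. It gives the time, the measured TCP pose, the force and the opening at its end, in the units of the state.
- ctrl.get_obs(): the state, without advancing time (a new reading comes with each control period).
- ctrl.camera(name): name is "scene" or "side" or "wrist"; returns (picture, depth): 480x640x3 uint8, red, green, blue; 480x640 float32, m along the optical axis (not along the pixel's ray), 0 where there is no reading.
- ctrl.calibration(name): a dict with "fov_y" (degrees; the focal length in pixels is half the picture's height over the tangent of half this angle, whatever the lens; pixels are square), "cx", "cy" (the principal point, pixels), "camera_from_world" (4x4, takes a point from world to camera coordinates). Camera axes: x right, y down, z forward; pixel columns grow to the right and rows downward; lengths in m; the calibration is good to about 2 mm. A picture is of the moment at which its call begins: read the wrist's pose just before it. calibration takes no time and is no camera call; for the wrist camera it gives the pose at the moment of the call.
- ctrl.hand_in(): hands the job in, once; it reports no verdict.
The state is a dict: "time_s": time; "q": joint angles; "dq": joint speeds; "joint_efforts": joint torques, N m; "eef_pos": TCP position; "eef_rot": TCP orientation; "wrist_force": force on the tool from outside, world axes, zero at the start; "torque": the same for the moment, N m; "opening": opening from 0.0 (shut) to 1.0 (fully open).
Only numpy, scipy, OpenCV 4.12 (cv2) and the standard library are available. Lean on these libraries where they do the work, as an engineer would, in place of code of your own. Each camera call takes 0.05 s, during which the arm holds its last target.

## Working session

There is one attempt and no reset: what is moved stays moved. The work goes in short steps, Python scripts to look and compute and a shell command to move; the robot and the scene stay as the last step left them, time stands still between calls to the robot, and variables do not carry over. Pictures are saved under pics/ and viewed, and the job is handed in when it is done.

```bash
mkdir -p pics; ls
cat > h.py <<'E'
import numpy as np, cv2
from bench import ctrl
def K(n):
    c=ctrl.calibration(n); f=240/np.tan(np.radians(c['fov_y'])/2); return f,c['cx'],c['cy'],np.array(c['camera_from_world'])
def snap(n,name):
    k=K(n); p,d=ctrl.camera(n); cv2.imwrite(f'pics/{name}.png',p[...,::-1]); np.savez(f'{name}.npz',p=p,d=d,f=k[0],cx=k[1],cy=k[2],T=k[3]); return p,d
def load(name):
    z=np.load(f'{name}.npz'); return z
def pts(z):
    v,u=np.mgrid[0:480,0:640]; d=z['d']; c=np.stack([(u-z['cx'])/z['f']*d,(v-z['cy'])/z['f']*d,d,np.ones_like(d)],-1)
    w=c@np.linalg.inv(z['T']).T; w=w[...,:3]; w[d==0]=np.nan; return w
E
python3 - <<'E'
from h import *
print(ctrl.get_obs())
for n in ['scene','side','wrist']:
    snap(n,n+'0'); print(n,ctrl.calibration(n))
E
```

```text
pics
{'time_s': 0.0, 'q': array([-2.06320849e-01,  1.81554677e-01,  1.60798079e+00, -2.45678444e-06,
        1.35379422e+00, -2.06285699e-01]), 'dq': array([ 6.19402589e-04,  4.03220997e-04,  5.65650532e-05, -1.98509927e-03,
       -4.01605000e-04, -8.00204706e-04]), 'joint_efforts': array([ 3.41415571e-04, -4.44869328e+01, -3.51340663e+01, -2.51131587e-04,
        9.11703974e-03,  3.43231875e-05]), 'eef_pos': array([5.74504157e-01, 1.08576075e-04, 2.55389597e-01]), 'eef_rot': array([-1.76735113e-04,  9.99999623e-01, -1.73096318e-05, -8.50342921e-04]), 'wrist_force': array([-1.0889693 , -0.62311327,  0.33704545]), 'torque': array([-0.01317314, -0.04428563,  0.02613567]), 'opening': 0.9996671809794379}
scene {'fov_y': 54.35062498880259, 'cx': 316.9762053688848, 'cy': 242.53008524080485, 'camera_from_world': array([[-0.10707265,  0.99420483, -0.00960223,  0.03525225],
       [ 0.57529765,  0.05407511, -0.8161547 , -0.2660931 ],
       [-0.8109057 , -0.09291199, -0.57775367,  1.47198568],
       [ 0.        ,  0.        ,  0.        ,  1.        ]])}
side {'fov_y': 48.7873319354384, 'cx': 318.12068672206624, 'cy': 233.53256709524004, 'camera_from_world': array([[-0.9996006 ,  0.02313338, -0.01623242,  0.64230882],
       [ 0.02675556,  0.58975745, -0.8071371 ,  0.04228532],
       [-0.00909862, -0.80724903, -0.59014084,  1.13706146],
       [ 0.        ,  0.        ,  0.        ,  1.        ]])}
wrist {'fov_y': 64.390882403156, 'cx': 316.94539179998554, 'cy': 243.27645416042924, 'camera_from_world': array([[ 9.99999838e-01, -5.67054263e-04, -4.25517949e-05,
        -5.75103279e-01],
       [-5.32433195e-04, -9.59965630e-01,  2.80117308e-01,
        -3.56537938e-02],
       [-1.99689974e-04, -2.80117240e-01, -9.59965777e-01,
         3.79838312e-01],
       [ 0.00000000e+00,  0.00000000e+00,  0.00000000e+00,
         1.00000000e+00]])}
```

View pics/scene0.png

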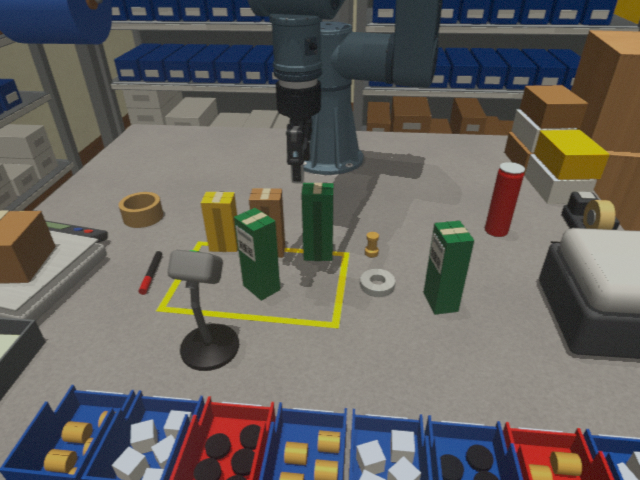

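View pics/side0.png

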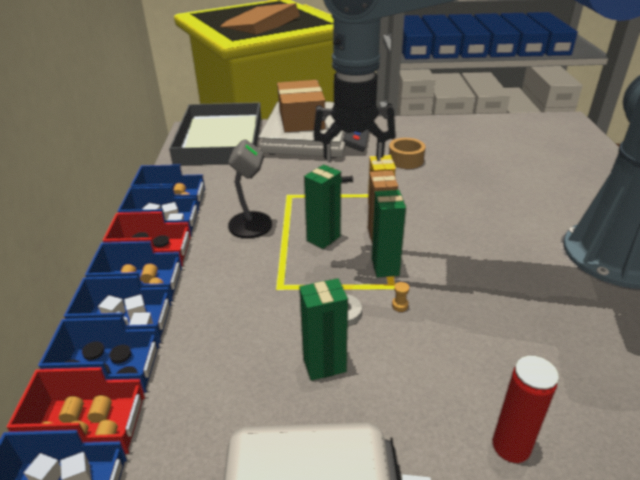

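View pics/wrist0.png

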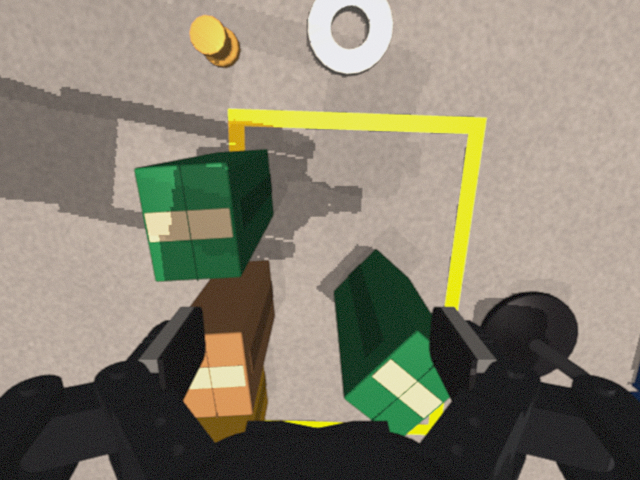

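The pictures show yellow, brown and green standing on the near line, in that order from y- to y+. A second green look-alike stands inside the bay, and a third stands outside it. The fitting and ring are on the left (y+) and the pen is on the right. Next I'll measure positions from depth.

Run:
```python
from h import *
for n in ['scene0','side0','wrist0']:
    z=load(n);w=pts(z);p=z['p']; hsv=cv2.cvtColor(p,cv2.COLOR_RGB2HSV)
    H,S,V=[hsv[...,i].astype(int) for i in range(3)]
    print(n)
    inw=(w[...,0]>.25)&(w[...,0]<1.)&(abs(w[...,1])<.5)
    masks={'green':(H>50)&(H<80)&(S>120),'yel':(H>20)&(H<33)&(S>150),'brown':(H>8)&(H<20)&(S>90)}
    for k,m in masks.items():
        m=m&inw
        if k=='yel':
            t=m&(abs(w[...,2])<.006); q=w[t]
            if len(q)>50:
                r=cv2.minAreaRect((q[:,:2]*1000).astype(np.float32)); print(' tape',len(q),q.min(0).round(3),q.max(0).round(3),r, q[:,2].mean())
            m=m&(w[...,2]>.02)
        else: m=m&(w[...,2]>.015)
        nn,l,st,c=cv2.connectedComponentsWithStats(m.astype(np.uint8))
        for i in range(1,nn):
            if st[i,4]<80: continue
            q=w[l==i]; zt=np.percentile(q[:,2],97)
            top=q[q[:,2]>zt-.008]; r=cv2.minAreaRect((top[:,:2]*1000).astype(np.float32))
            print(' ',k,c[i].round(),st[i,4],'zmax %.3f'%zt,'top',np.round(r[0],1),np.round(r[1],1),round(r[2],1))
```

```text
scene0
  green [317. 206.] 709 zmax 0.170 top [507.8  21.8] [52.4 59.9] 4.7
  green [247. 214.] 135 zmax 0.171 top [618.2 -99.8] [20.8 49.5] 51.4
  green [260. 224.] 217 zmax 0.171 top [646.9 -69.2] [26.6 50.5] 42.5
  green [448. 225.] 153 zmax 0.171 top [621.  271.9] [20.3 49.4] 18.1
  green [456. 258.] 872 zmax 0.170 top [661.6 283.2] [25.  49.3] 15.6
  green [266. 250.] 84 zmax 0.131 top [654.8 -62.5] [ 1.3 17.6] 51.5
 tape 1844 [ 0.48  -0.276 -0.005] [0.732 0.09  0.006] ((606.6577758789062, -92.81907653808594), (359.8871154785156, 243.9047393798828), 88.20585632324219) -0.0003050122107605435
  yel [219. 218.] 1458 zmax 0.130 top [ 493.7 -199. ] [51.  63.2] 3.6
  yel [569. 461.] 187 zmax 0.031 top [973.  409.3] [29.8 15.3] 80.6
  brown [270. 210.] 930 zmax 0.150 top [503.  -89.4] [55.8 63.3] 2.5
  brown [140. 207.] 989 zmax 0.048 top [ 390.9 -442. ] [99.5 98.3] 57.9
  brown [372. 244.] 101 zmax 0.049 top [500.4 143.1] [ 9.9 25.5] 18.9
  brown [327. 448.] 80 zmax 0.025 top [982.8  85.7] [29.1  6.2] 83.9
  brown [562. 461.] 152 zmax 0.029 top [970. 411.] [24.7 36.9] 3.8
side0
  gree
[... 990 characters left out ...]
414.6] [24.1 37.5] 6.2
wrist0
  green [205. 211.] 10604 zmax 0.172 top [505.3  23.5] [49.3 64.5] 3.3
  green [385. 344.] 10580 zmax 0.172 top [611.1 -52.7] [ 60.9 135.8] 21.2
 tape 7519 [ 0.491 -0.274 -0.001] [0.732 0.092 0.006] ((606.3865966796875, -90.97267150878906), (359.78228759765625, 239.95233154296875), 88.08829498291016) 0.0021531655421464673
  yel [204.  34.] 723 zmax 0.055 top [492.3 142.6] [24.9 25.6] 58.3
  yel [258. 408.] 130 zmax 0.090 top [ 514.3 -176. ] [0.4 9.7] 2.5
  yel [223. 425.] 443 zmax 0.123 top [530.8 -78.9] [196.8  25.7] 69.3
  brown [221.  48.] 581 zmax 0.053 top [491.7 141.8] [27.  25.9] 8.4
  brown [233. 341.] 8600 zmax 0.152 top [515.9 -50.5] [146.8  48.3] 80.4
```

Run:
```python
import cv2
a=cv2.imread('pics/scene0.png')[165:335,120:400]; cv2.imwrite('pics/sc.png',cv2.resize(a,None,fx=2.8,fy=2.8,interpolation=cv2.INTER_CUBIC))
a=cv2.imread('pics/side0.png')[130:390,220:440]; cv2.imwrite('pics/si.png',cv2.resize(a,None,fx=2.3,fy=2.3,interpolation=cv2.INTER_CUBIC))
```

```text
(no output)
```

View pics/sc.png

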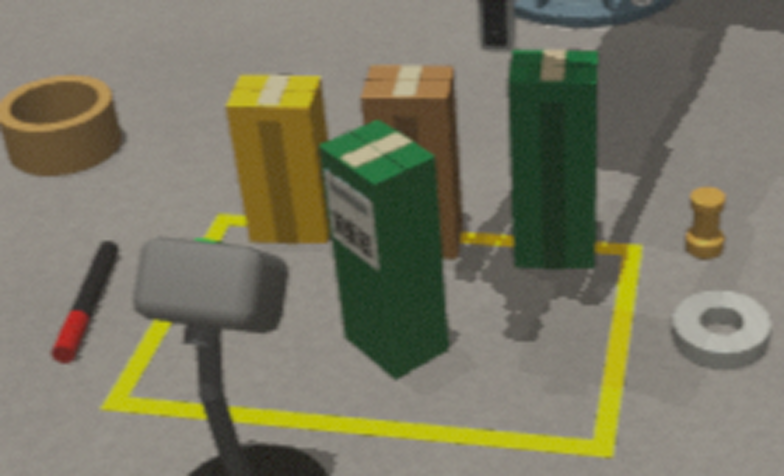

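View pics/si.png

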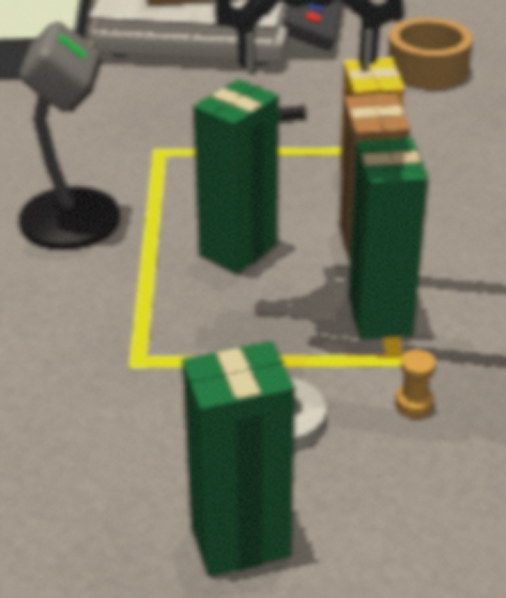

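Measured: bay centre is about (0.606, -0.092) with yaw about -1.9°. Green top centre is about (0.505, 0.0225) with yaw about 3°, heights are 0.170/0.130/0.150 as stated, and yellow is about (0.492, -0.198). The look-alike inside the bay, about (0.628, -0.077), is clear of both fall lanes. I'll go behind the green carton and turn the jaws sideways.

```bash
python3 -m pendant '[[[-0.03,-0.004,0,0,0,0,1],[-0.03,-0.004,0,0,0,0,1],[-0.03,-0.004,0,0,0,0,1],[-0.03,-0.004,0,0,0,0,1],[-0.025,-0.002,0,0,0,0,1],[0,0,0,0,0,-0.14,1],[0,0,0,0,0,-0.14,1],[0,0,0,0,0,-0.14,1],[0,0,0,0,0,-0.14,1],[0,0,0,0,0,-0.14,1]]]'
python3 -m pendant '[[[0,0,0,0,0,-0.14,1],[0,0,0,0,0,-0.14,1],[0,0,0,0,0,-0.14,1],[0,0,0,0,0,-0.14,1],[0,0,0,0,0,-0.14,1],[0,0,0,0,0,-0.14,1],[0,0,0,0,0,-0.08,1],[0,0,0,0,0,0,1],[0,0,0,0,0,0,1]]]'
python3 - <<'E'
from h import *
for n in ['scene','side','wrist']: snap(n,n+'1')
from scipy.spatial.transform import Rotation as R
o=ctrl.get_obs(); q=o['eef_rot']; print(o['eef_pos'],R.from_quat(np.roll(q,-1)).as_matrix().round(3))
z=load('wrist1');w=pts(z);hsv=cv2.cvtColor(z['p'],cv2.COLOR_RGB2HSV);
for k,lo,hi,zt in [('green',50,80,.17),('yel',20,33,.13),('brown',8,20,.15)]:
  m=(hsv[...,0]>lo)&(hsv[...,0]<hi)&(hsv[...,1]>90)&(abs(w[...,2]-zt)<.006)
  nn,l,st,c=cv2.connectedComponentsWithStats(m.astype(np.uint8))
  for i in range(1,nn):
    if st[i,4]>80: print(k,c[i],st[i,4],cv2.minAreaRect((w[l==i][:,:2]*1000).astype(np.float32)))
E
```

```text
time_s: 1.15
eef_pos: [0.4298, 0.0181, 0.2561]
eef_rot: [-0.0, 0.938, 0.346, -0.0]
wrist_force: [-0.3, 0.1, -0.3]
opening: -0.001
time_s: 2.05
eef_pos: [0.4299, 0.0181, 0.2562]
eef_rot: [-0.0, 0.69, 0.724, -0.0]
wrist_force: [-0.6, -0.5, -0.7]
opening: -0.002
[0.42996852 0.01801961 0.25623616] [[-0.048  0.999 -0.   ]
 [ 0.999  0.048  0.   ]
 [ 0.    -0.    -1.   ]]
green [365.73387097 340.86290323] 124 ((480.629150390625, 51.27470397949219), (9.896658897399902, 5.387630462646484), 39.63867950439453)
yel [ 34.03312006 308.97967633] 2657 ((490.2716979980469, -186.2970428466797), (50.45441818237305, 43.74335479736328), 3.1920628547668457)
brown [148.75632184 339.13625914] 4785 ((502.11981201171875, -87.92410278320312), (50.483699798583984, 65.29491424560547), 3.696627378463745)
```

View pics/wrist1.png

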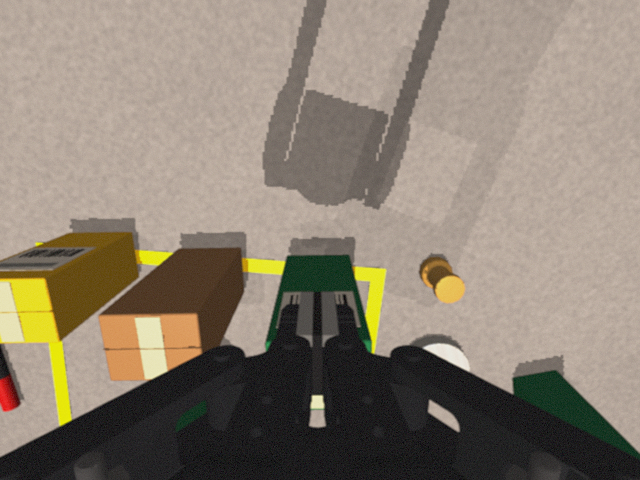

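View pics/scene1.png

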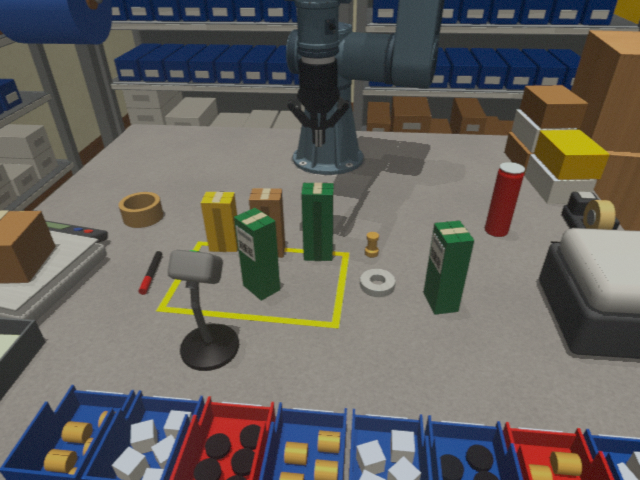

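The turned tool stands behind green, and the wrist picture shows the green label at about (318,310), straight below the jaws. I'll go down to fingertip height z≈0.15 and approach.

```bash
python3 -m pendant '[[[0,0,0.03,0,0,0,1],[0,0,0.03,0,0,0,1],[0,0,0.02,0,0,0,1],[0,0.01,0,0,0,0,1],[0,0.01,0,0,0,0,1],[0,0.008,0,0,0,0,1],[0,0.005,0,0,0,0,1],[0,0.005,0,0,0,0,1]]]'
python3 - <<'E'
from h import *
snap('side','side2');a=cv2.imread('pics/side2.png')[50:350,220:520];cv2.imwrite('pics/side2c.png',cv2.resize(a,None,fx=2,fy=2))
E
```

```text
time_s: 3.0
eef_pos: [0.4691, 0.0198, 0.1771]
eef_rot: [0.001, 0.689, 0.724, 0.0]
wrist_force: [-1.2, 0.2, 0.7]
opening: 0.001
```

View pics/side2c.png

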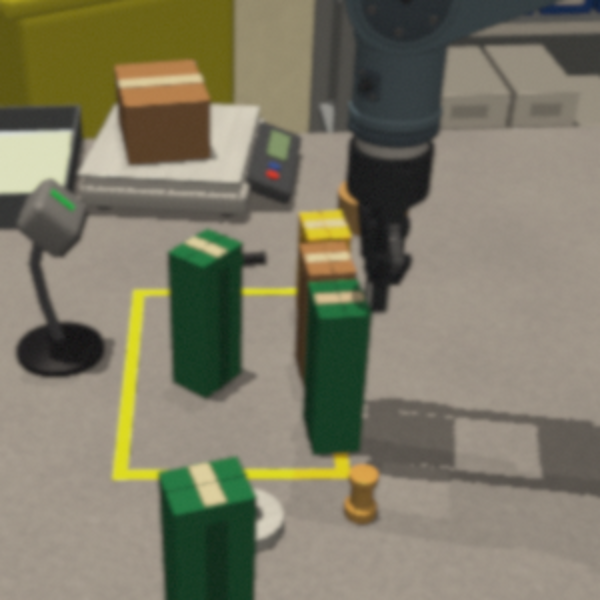

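The fingertips, at about (378,300) in the crop, are at the upper front face of green. Next comes a slow push.

```bash
python3 -m pendant '[[[0,0.004,0,0,0,0,1],[0,0.004,0,0,0,0,1],[0,0.004,0,0,0,0,1],[0,0.004,0,0,0,0,1],[0,0.004,0,0,0,0,1],[0,0.004,0,0,0,0,1]]]'
python3 - <<'E'
from h import *
snap('side','side3');a=cv2.imread('pics/side3.png')[50:350,220:520];cv2.imwrite('pics/side3c.png',cv2.resize(a,None,fx=2,fy=2))
E
```

```text
time_s: 3.65
eef_pos: [0.4923, 0.0211, 0.1763]
eef_rot: [0.0, 0.689, 0.724, 0.0]
wrist_force: [-0.5, -0.3, 0.5]
opening: -0.001
```

View pics/side3c.png

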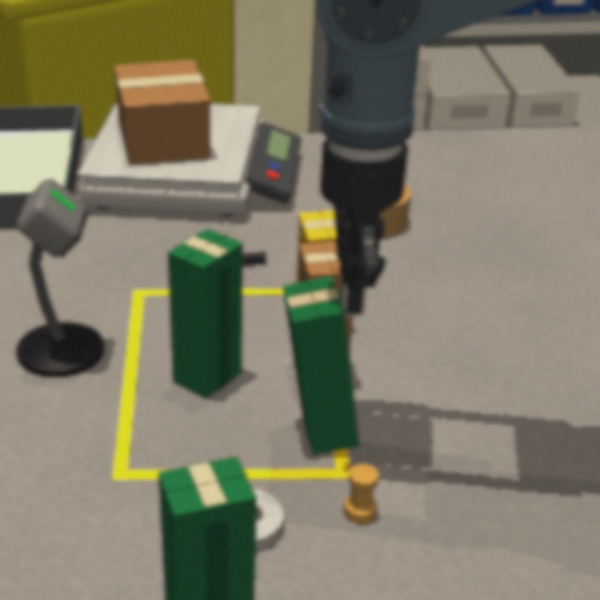

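It is tipping cleanly over the heel, tilted about 8°. Continue slowly.

```bash
python3 -m pendant '[[[0,0.004,0,0,0,0,1],[0,0.004,0,0,0,0,1],[0,0.004,0,0,0,0,1],[0,0.003,0,0,0,0,1],[0,0.003,0,0,0,0,1],[0,0.003,0,0,0,0,1],[0,0.003,0,0,0,0,1]]]'
python3 - <<'E'
from h import *
snap('side','side4');a=cv2.imread('pics/side4.png')[50:350,220:520];cv2.imwrite('pics/side4c.png',cv2.resize(a,None,fx=2,fy=2))
E
```

```text
time_s: 4.4
eef_pos: [0.5161, 0.0223, 0.1763]
eef_rot: [-0.0, 0.689, 0.724, -0.0]
wrist_force: [-0.5, 0.2, -0.8]
opening: -0.003
```

View pics/side4c.png

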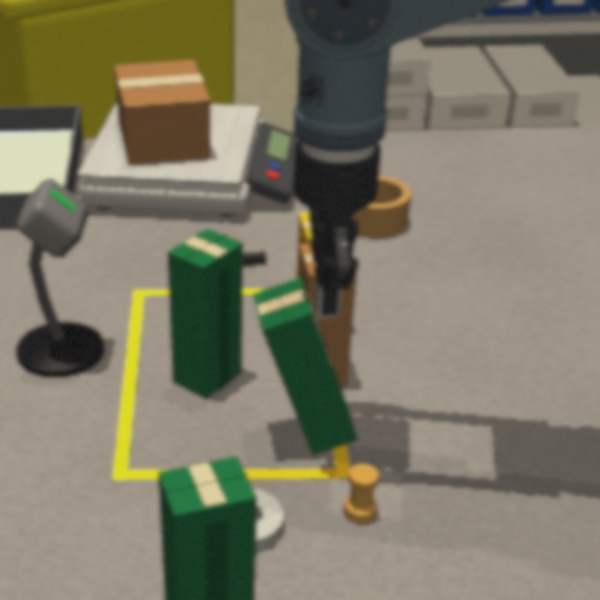

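```bash
python3 -m pendant '[[[0,0.004,0,0,0,0,1],[0,0.004,0,0,0,0,1],[0,0,0,0,0,0,1],[0,0,0,0,0,0,1],[0,0,0,0,0,0,1],[0,0,0,0,0,0,1],[0,0,0,0,0,0,1]]]'
python3 - <<'E'
from h import *
snap('side','side5');a=cv2.imread('pics/side5.png')[50:350,220:520];cv2.imwrite('pics/side5c.png',cv2.resize(a,None,fx=2,fy=2))
E
```

```text
time_s: 5.15
eef_pos: [0.5238, 0.0226, 0.1763]
eef_rot: [-0.0, 0.69, 0.724, -0.0]
wrist_force: [-0.1, -0.3, 1.0]
opening: 0.001
```

View pics/side5c.png

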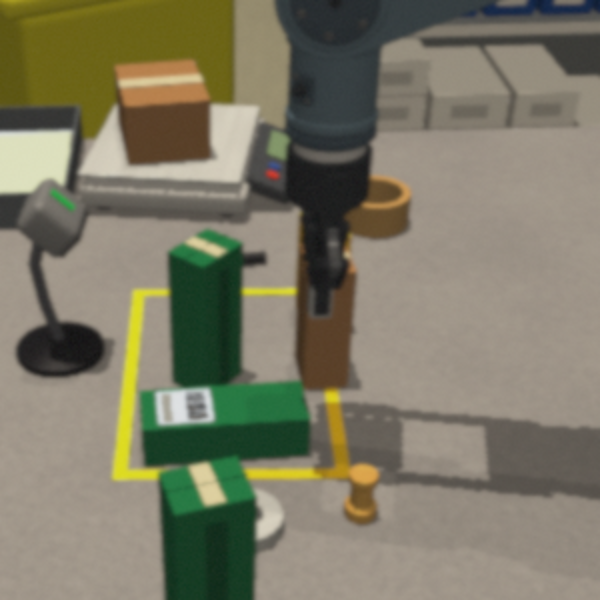

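Green has fallen flat with the label up. I'll rise, move back, then measure it and re-measure yellow.

```bash
python3 -m pendant '[[[0,0,-0.03,0,0,0,1],[0,0,-0.03,0,0,0,1],[0,-0.03,-0.02,0,0,0,1],[0,-0.035,0,0,0,0,1],[0,-0.035,0,0,0,0,1],[-0.035,0,0,0,0,0,1],[-0.035,0,0,0,0,0,1],[0,0,0,0,0,0,1]]]'
cat > m.py <<'E'
import sys
from h import *
s=sys.argv[1]
snap('scene','scene'+s);snap('side','side'+s)
for n in ['scene'+s,'side'+s]:
    z=load(n);w=pts(z);hsv=cv2.cvtColor(z['p'],cv2.COLOR_RGB2HSV);H,S=hsv[...,0],hsv[...,1]
    inw=(w[...,0]>.4)&(w[...,0]<.8)&(w[...,1]>-.3)&(w[...,1]<.22)
    T=(H>20)&(H<33)&(S>150)&(abs(w[...,2])<.006)&inw
    print(n,'tape x',np.percentile(w[T][:,0],[.5,99.5]),'y',np.percentile(w[T][:,1],[.5,99.5]))
    # top surfaces, any colour, region-wise
    for nm,lo,hi,x0,x1,y0,y1 in [('greenlying',.044,.056,.45,.8,-.035,.09),('brown',.143,.157,.45,.58,-.16,-.03),('yellowup',.122,.138,.45,.58,-.26,-.15),('yellowlying',.044,.056,.45,.8,-.26,-.125),('look',.163,.177,.57,.7,-.15,-.03),('fit',.045,.056,.46,.53,.11,.17),('ring',.013,.023,.5,.65,.1,.2)]:
        m=(w[...,2]>lo)&(w[...,2]<hi)&(w[...,0]>x0)&(w[...,0]<x1)&(w[...,1]>y0)&(w[...,1]<y1)
        m=cv2.morphologyEx(m.astype(np.uint8),cv2.MORPH_OPEN,np.ones((2,2)))>0
        if m.sum()>20:
            r=cv2.minAreaRect((w[m][:,:2]*1000).astype(np.float32)); print(' ',nm,m.sum(),np.round(r[0],1),np.round(r[1],1),round(r[2],1),'x',w[m][:,0].min().round(3),w[m][:,0].max().round(3),'y',w[m][:,1].min().round(3),w[m][:,1].max().round(3))
E
python3 m.py 6
```

```text
time_s: 6.0
eef_pos: [0.4276, -0.0552, 0.2569]
eef_rot: [0.001, 0.691, 0.723, -0.0]
wrist_force: [0.8, -0.5, -0.3]
opening: 0.002
scene6 tape x [0.48557593 0.73012603] y [-0.27368725  0.08809914]
  greenlying 1753 [588.4  27.5] [234.6  62.1] 4.0 x nan nan y nan nan
  brown 430 [374.3 -97.1] [312.1  61.9] 3.5 x nan nan y nan nan
  yellowup 417 [ 379.5 -203.8] [278.9  63.2] 2.5 x 0.242 0.52 y -0.242 -0.166
  yellowlying 122 [ 516.1 -197. ] [17.1 63.5] 13.1 x 0.5 0.521 y -0.229 -0.167
  look 597 [599.5 -67. ] [ 70.6 139.4] 64.5 x nan nan y nan nan
  fit 91 [460.  152.2] [23.2 96.4] 71.5 x 0.411 0.506 y 0.129 0.159
  ring 569 [569.8 160.4] [ 69.3 137.8] 81.4 x nan nan y nan nan
side6 tape x [0.48757623 0.72751891] y [-0.27063065  0.09102918]
  greenlying 1787 [603.9  15. ] [210.9  83.6] 22.7 x nan nan y nan nan
  brown 434 [ 476.6 -196. ] [302.4  25.3] 69.9 x nan nan y nan nan
  yellowup 352 [ 471.2 -267.2] [319.9  25.1] 73.6 x nan nan y nan nan
  look 460 [ 619. -215.] [351.3  51.1] 81.7 x nan nan y nan nan
  fit 147 [473.8 123.8] [78.8 22.7] 57.3 x 0.461 0.501 y 0.085 0.16
  ring 247 [543.5 162.5] [61.9 85.5] 85.9 x nan nan y nan nan
```

View pics/scene6.png

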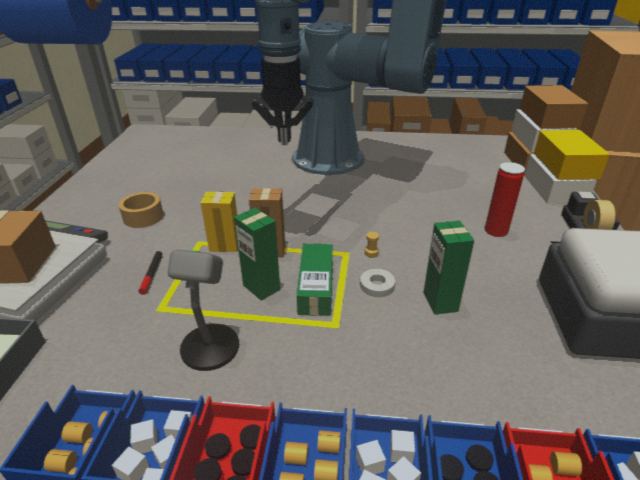

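View pics/side6.png

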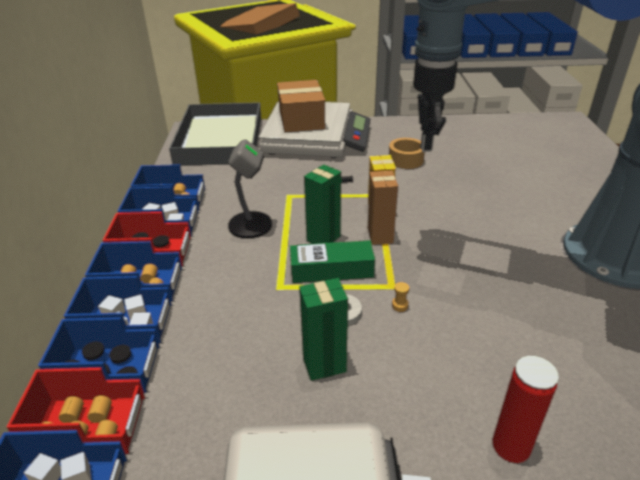

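Both views show green lying label up inside the tape. I'll tidy the measurement, since the 2x2 opening picked up stray pixels.

```bash
sed -i 's/^\( *\)m=cv2.morph.*/\1m=m\&(cv2.erode(m.astype(np.uint8),np.ones((3,3)))>0)/; ' m.py; sed -i "s/^snap('scene'/if len(sys.argv)<3: snap('scene'/" m.py; python3 m.py 6 x; python3 m.py 0 x
```

```text
scene6 tape x [0.48557593 0.73012603] y [-0.27368725  0.08809914]
  greenlying 1525 [619.8  27.5] [167.7  60.6] 3.6 x 0.536 0.705 y -0.007 0.063
  brown 326 [504.8 -90. ] [50.6 60.2] 3.8 x 0.479 0.531 y -0.121 -0.059
  yellowup 319 [ 494.7 -199.5] [47.2 61.5] 4.6 x 0.469 0.518 y -0.23 -0.167
  yellowlying 48 [ 516.6 -199.9] [ 7.9 57.5] 3.7 x 0.511 0.521 y -0.229 -0.171
  look 453 [634.9 -84.7] [63.3 47.2] 47.5 x 0.598 0.671 y -0.12 -0.046
  fit 51 [493.4 138.8] [21.6 20.3] 5.0 x 0.482 0.505 y 0.129 0.149
  ring 365 [574.5 139.2] [133.5  65.1] 24.7 x 0.502 0.639 y 0.121 0.186
side6 tape x [0.48757623 0.72751891] y [-0.27063065  0.09102918]
  greenlying 1479 [615.2  34.2] [165.1  66.8] 3.9 x 0.531 0.698 y -0.005 0.068
  brown 332 [501.1 -83.4] [46.1 64.9] 4.2 x 0.478 0.525 y -0.116 -0.051
  yellowup 258 [ 490.2 -194.6] [46.5 64.6] 5.4 x 0.466 0.513 y -0.228 -0.161
  look 344 [629.2 -77.1] [63.5 48.1] 47.9 x 0.592 0.665 y -0.114 -0.039
  fit 95 [488.9 146. ] [24.4 21.3] 53.0 x 0.478 0.501 y 0.132 0.16
  ring 147 [576.8 159.7] [61.3 18.8] 85.9 x 0.567 0.588 y 0.129 0.19
scene0 tape x [0.
[... 355 characters left out ...]
464 [635.3 -83.8] [62.2 46.9] 48.3 x 0.599 0.672 y -0.12 -0.047
  fit 36 [496.2 139.9] [20.1 21.8] 13.6 x 0.485 0.506 y 0.129 0.151
  ring 377 [574.4 138.9] [133.5  65.7] 24.8 x 0.501 0.638 y 0.121 0.186
side0 tape x [0.49113104 0.72757379] y [-0.26997785  0.09089492]
  greenlying 40 [501.3  56.2] [44.7  7.3] 3.7 x 0.479 0.524 y 0.051 0.059
  brown 337 [501.3 -84.6] [46.  62.3] 5.3 x 0.476 0.525 y -0.116 -0.053
  yellowup 231 [ 489.6 -194.5] [45.1 64.6] 4.2 x 0.465 0.513 y -0.225 -0.161
  look 332 [628.4 -78.5] [62.7 49.3] 49.6 x 0.592 0.665 y -0.113 -0.04
  fit 85 [490.2 147.3] [23.9 21.7] 47.1 x 0.478 0.501 y 0.132 0.159
  ring 162 [576.7 158.7] [61.3 18.8] 85.9 x 0.567 0.588 y 0.127 0.189
```

Green lies at x 0.531–0.703, y -0.006–0.066, inside the tape, and nothing else has moved. Yellow is at about (0.492, -0.197) with yaw about 3.8°, so its front face is at x≈0.467. I'll move behind it and go down to fingertip height z≈0.112.

```bash
python3 -m pendant '[[[-0.035,-0.005,0,0,0,-0.02,1],[-0.04,-0.005,0,0,0,0,1],[-0.04,0,0,0,0,0,1],[-0.031,0,0,0,0,0,1],[0,0,0.03,0,0,0,1],[0,0,0.03,0,0,0,1],[0,0,0.03,0,0,0,1],[0,0,0.03,0,0,0,1],[0,0.01,0,0,0,0,1],[0,0,0,0,0,0,1]]]'
python3 - <<'E'
from h import *
snap('side','side7');a=cv2.imread('pics/side7.png')[50:350,220:520];cv2.imwrite('pics/side7c.png',cv2.resize(a,None,fx=2,fy=2))
snap('wrist','wrist7')
E
```

```text
time_s: 7.1
eef_pos: [0.4382, -0.1972, 0.1368]
eef_rot: [-0.0, 0.682, 0.732, 0.0]
wrist_force: [-0.0, 0.1, 0.7]
opening: 0.001
```

View pics/side7c.png

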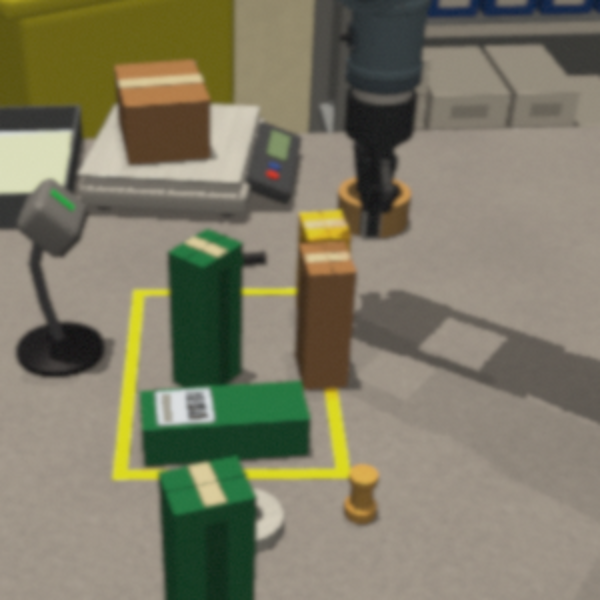

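View pics/wrist7.png

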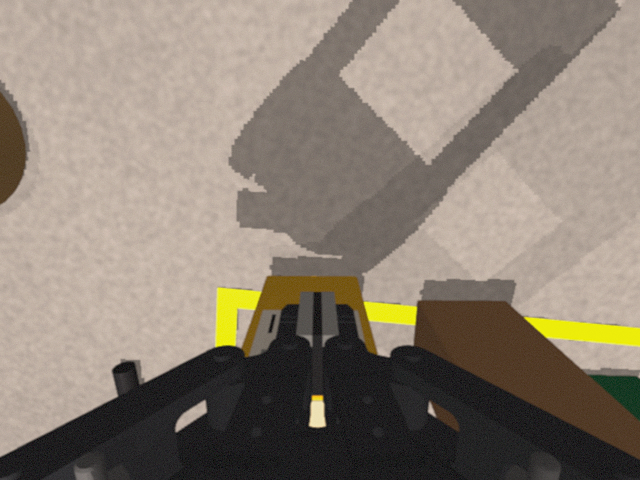

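The yellow carton is centred under the jaws: its label and tape sit at column ~317 and its bottom edge spans columns 272–360. Now the push.

```bash
python3 -m pendant '[[[-0.002,0.008,0,0,0,0,1],[0,0.006,0,0,0,0,1],[0,0.004,0,0,0,0,1],[0,0.004,0,0,0,0,1],[0,0.004,0,0,0,0,1],[0,0.004,0,0,0,0,1],[0,0.004,0,0,0,0,1],[0,0.004,0,0,0,0,1]]]'
python3 - <<'E'
from h import *
snap('side','side8');a=cv2.imread('pics/side8.png')[50:350,220:520];cv2.imwrite('pics/side8c.png',cv2.resize(a,None,fx=2,fy=2))
E
```

```text
time_s: 8.0
eef_pos: [0.4752, -0.1971, 0.1363]
eef_rot: [-0.0, 0.682, 0.731, 0.0]
wrist_force: [-0.3, -0.1, 0.2]
opening: -0.002
```

View pics/side8c.png

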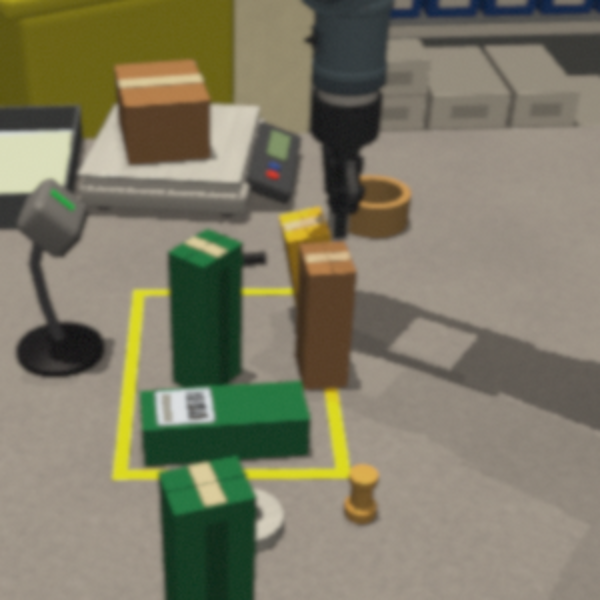

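```bash
python3 -m pendant '[[[0,0.004,0,0,0,0,1],[0,0.004,0,0,0,0,1],[0,0.004,0,0,0,0,1],[0,0.003,0,0,0,0,1],[0,0.003,0,0,0,0,1],[0,0.003,0,0,0,0,1]]]'
python3 - <<'E'
from h import *
snap('side','side9');a=cv2.imread('pics/side9.png')[50:350,220:520];cv2.imwrite('pics/side9c.png',cv2.resize(a,None,fx=2,fy=2))
E
```

```text
time_s: 8.65
eef_pos: [0.4961, -0.1956, 0.1362]
eef_rot: [-0.0, 0.682, 0.731, 0.0]
wrist_force: [-0.0, -0.8, -0.4]
opening: -0.001
```

View pics/side9c.png

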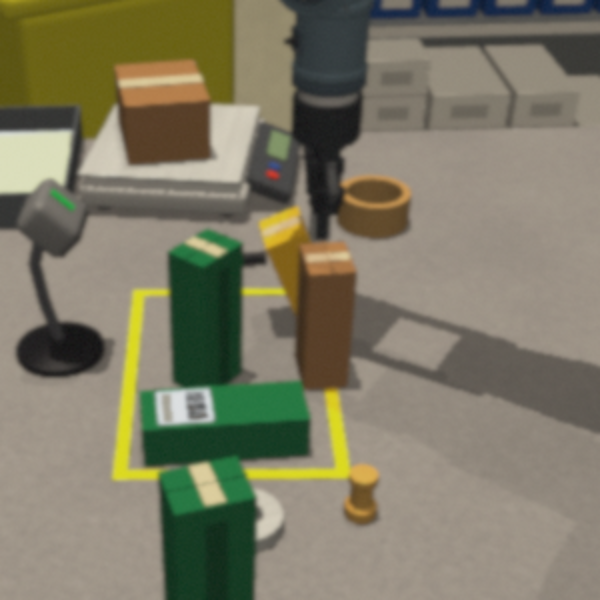

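```bash
python3 -m pendant '[[[0,0.004,0,0,0,0,1],[0,0.004,0,0,0,0,1],[0,0.003,0,0,0,0,1],[0,0,0,0,0,0,1],[0,0,0,0,0,0,1],[0,0,0,0,0,0,1],[0,0,0,0,0,0,1],[0,0,0,0,0,0,1]]]'
python3 - <<'E'
from h import *
snap('side','side10');a=cv2.imread('pics/side10.png')[50:350,220:520];cv2.imwrite('pics/side10c.png',cv2.resize(a,None,fx=2,fy=2))
E
```

```text
time_s: 9.5
eef_pos: [0.5067, -0.195, 0.1363]
eef_rot: [-0.0, 0.682, 0.731, 0.0]
wrist_force: [-0.1, 0.5, -0.0]
opening: -0.004
```

View pics/side10c.png

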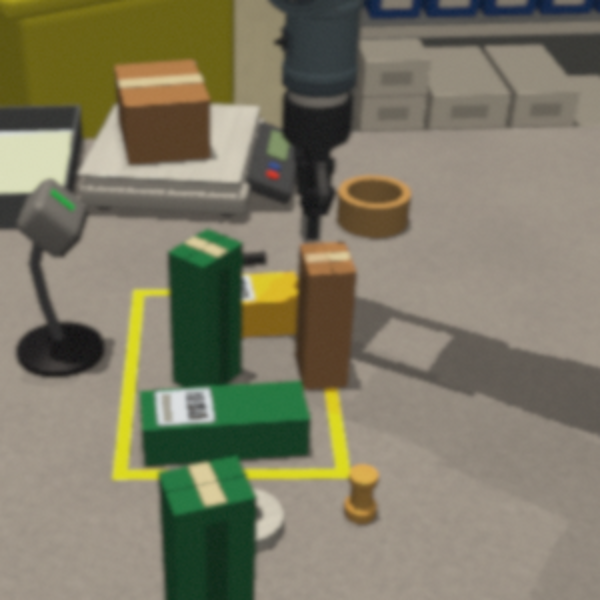

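Yellow is down with the label up. I'll lift straight up, back off and check.

```bash
python3 -m pendant '[[[0,0,-0.03,0,0,0,1],[0,0,-0.03,0,0,0,1],[0,0,-0.03,0,0,0,1],[0,-0.035,-0.03,0,0,0,1],[0,-0.04,0,0,0,0,1],[0,0,0,0,0,0,1],[0,0,0,0,0,0,1]]]'
python3 m.py 11
python3 - <<'E'
import cv2
a=cv2.imread('pics/scene11.png')[165:335,120:400]; cv2.imwrite('pics/sc11.png',cv2.resize(a,None,fx=2.8,fy=2.8,interpolation=cv2.INTER_CUBIC))
E
```

```text
time_s: 10.25
eef_pos: [0.4317, -0.2003, 0.2567]
eef_rot: [0.001, 0.683, 0.731, 0.0]
wrist_force: [0.8, 0.6, -0.2]
opening: 0.002
scene11 tape x [0.48714427 0.72993283] y [-0.27398728  0.08818873]
  greenlying 1526 [620.2  27.5] [167.3  60.6] 3.6 x 0.536 0.705 y -0.007 0.063
  brown 336 [504.8 -90. ] [48.6 61.4] 5.0 x 0.481 0.531 y -0.122 -0.058
  yellowlying 449 [ 567.5 -194.4] [93.3 61. ] 3.2 x 0.522 0.612 y -0.227 -0.161
  look 455 [634.6 -84. ] [62.3 47.1] 48.8 x 0.598 0.671 y -0.12 -0.046
  fit 51 [494.4 139. ] [20.  19.7] 0.1 x 0.484 0.504 y 0.129 0.149
  ring 373 [571.  159.6] [ 65.8 132.2] 78.8 x 0.5 0.638 y 0.121 0.186
side11 tape x [0.48773877 0.7276685 ] y [-0.27247065  0.09090279]
  greenlying 1507 [615.2  31.8] [165.4  68.3] 3.1 x 0.531 0.698 y -0.004 0.068
  brown 333 [501.  -84.5] [46.8 62.8] 4.7 x 0.475 0.525 y -0.118 -0.054
  yellowlying 324 [ 549.4 -190.4] [71.3 57.7] 86.5 x 0.519 0.58 y -0.225 -0.156
  look 339 [628.  -78.2] [63.7 50.4] 47.6 x 0.593 0.665 y -0.112 -0.04
  fit 96 [490.  145.8] [22.8 23.9] 23.1 x 0.479 0.501 y 0.132 0.159
  ring 155 [576.8 160.1] [61.6 18.8] 85.9 x 0.567 0.588 y 0.129 0.19
```

View pics/sc11.png

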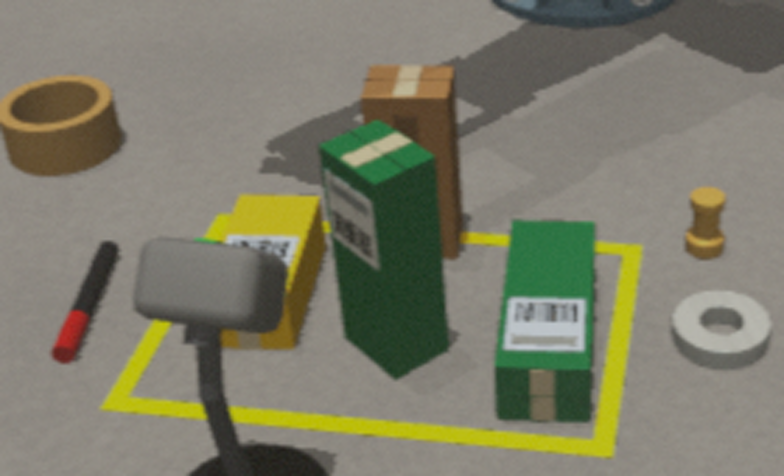

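View pics/side11.png

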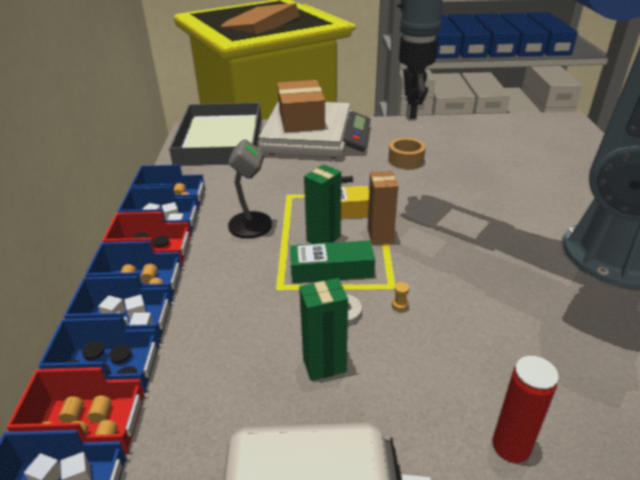

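Both cartons are flat with labels up inside the tape. Everything else is where it was, and the arm is clear, so I'm handing in.

```bash
python3 -c "
from bench import ctrl
print(ctrl.hand_in(), ctrl.get_obs()['time_s'])"
```

```text
the job is handed in; nothing more can be done
the job is handed in; nothing more can be done
```

I tipped the green carton first and then the yellow one, pushing slowly with the closed fingers high on each label face. The job was handed in at about 10 s, with the arm clear of everything.

**Final measurements**
- **Tape:** the outer edges span about x 0.487–0.728 and y -0.272 to 0.090.
- **Green carton:** flat, label up, at x 0.531–0.703, y -0.006 to 0.066, inside the tape.
- **Yellow carton:** flat, label up, inside the tape at y -0.23 to -0.16, with its near end at x about 0.52. The reader and a look-alike hid its far end from the depth measurement. From its 130 mm height that end should lie near x 0.65, and the scene picture shows it well short of the far line.
- **Other objects:** the brown carton, the green look-alike in the bay, the fitting and the ring are unmoved within measurement noise (about 2 mm). I checked the marker pen and the look-alike outside the bay by eye only; they look unmoved.

**Checks that disagreed:** the scene and side cameras differ by about 4–7 mm in position, which is small against the clearances. An early measurement also gave bad values because of a flaw in my masking code, and I corrected it before acting on it. The wrist force readings at the end of each move stayed around 1 N.

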